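# Snap shut the covers of the vial station

### The job

Close both clear covers of the grey two-bay vial station: swing each one down over its vials and press down its two front corners until both catches of each cover have snapped and hold it shut by themselves. Press firmly but do not force the covers, they crack if hit or pressed with more than 45 N, and leave the tube rack, the mouse and the bottle where they are.

Things in the scene. Friction and masses are not known exactly. Their poses are not given: they have to be found in the camera images.
- station: fixed grey-white housing 164 x 272 x 54 mm (x, y, z; front and side walls 50 mm high) with two open bays of capped vials side by side, the left bay at +y, the right bay at -y. Origin: centre of its underside, on the table; its front (catch side) faces -x, z up. The cover hinge axes run along y at x +70, z 58 mm, along the far side
- hinge_left (a joint): opening angle of the left (orange-rimmed) cover, rad: within 0.09 of 0 shut, about 0.2 left alone unsnapped, 1.57 upright, 1.9 the end stop, leaning away to +x. Hinge axis along y at station x +70, y +66, z 58 mm. The hinge is stiff and damped: above about 1.2 the cover stays where it is left; lower down it sinks slowly by its own weight until it rests on a weak pop-up pin (2 to 4 N at mid width near the front edge), clear of the catches
- hinge_right (a joint): the same for the right (blue-rimmed) cover, centred at y -66 mm of the station
- left_pad_l (a point): centre of the top of the orange press pad (26 x 30 mm, 4 mm proud of the cover) at the free front corner of the left cover, on its +y side. In the station frame with the cover shut it lies at x -57, y +110, z 56 to 76 mm (see cover_left); unsnapped it stands 12 mm or more above that, about 92 mm above the table when the cover is left alone
- left_pad_r (a point): centre of the top of the orange press pad (26 x 30 mm, 4 mm proud of the cover) at the free front corner of the left cover, on its -y side. In the station frame with the cover shut it lies at x -57, y +22, z 56 to 76 mm (see cover_left); unsnapped it stands 12 mm or more above that, about 92 mm above the table when the cover is left alone
- right_pad_l (a point): centre of the top of the blue press pad (26 x 30 mm, 4 mm proud of the cover) at the free front corner of the right cover, on its +y side. In the station frame with the cover shut it lies at x -57, y -22, z 56 to 76 mm (see cover_left); unsnapped it stands 12 mm or more above that, about 92 mm above the table when the cover is left alone
- right_pad_r (a point): centre of the top of the blue press pad (26 x 30 mm, 4 mm proud of the cover) at the free front corner of the right cover, on its -y side. In the station frame with the cover shut it lies at x -57, y -110, z 56 to 76 mm (see cover_left); unsnapped it stands 12 mm or more above that, about 92 mm above the table when the cover is left alone
- cover_left: clear springy plate, 142 mm from hinge to free edge, 122 wide, 4 thick, 160 g; origin on the hinge axis at mid width, underside at z 0, x from the free edge to the hinge, z out of the outer face. Under each front corner: a spring catch, 6 to 20 N straight down on the pad takes it past, then a hard stop. Catches and stops of a cover sit up to 9 mm higher or lower each time, unseen: feel for them. The plate twists: each corner snaps alone
- cover_right: the right cover plate, likewise
- tube_rack: bystander: blue rack 200 x 100 mm with capped tubes, 128 mm high; origin under its centre
- mouse: bystander: black computer mouse, about 85 x 60 x 35 mm; origin at the underside
- reagent: bystander: white bottle, 68 mm across, 150 mm high; origin under its centre

How it is judged:
At the end, for the whole second after the job is handed in: All four corner pads lie less than 82 mm above the table and neither cover is twisted by more than 0.07 rad, as is only so when both corners of each have snapped (a cover with no corner snapped pops up to about 92 mm, one with a single corner snapped stays twisted by about 0.17 rad), covers at rest (z of each of left_pad_l, left_pad_r, right_pad_l, right_pad_r in the frame of station below 0.082 m and angle between the y axis of each of cover_left, cover_right and the y axis of station, either way round below 0.07 rad and velocity of joint hinge_left between -0.05 and 0.05 rad/s and velocity of joint hinge_right between -0.05 and 0.05 rad/s); the robot touches nothing.
It fails at once if a cover is hit or pressed with more than 45 N ((contact force between cover_left and the fingers above 45 N or contact force between cover_left and the arm above 45 N) or (contact force between cover_right and the fingers above 45 N or contact force between cover_right and the arm above 45 N)).
It fails at once if the tube rack, the mouse or the bottle is moved by more than 15 mm (distance of any of tube_rack, mouse, reagent from where it was at the start of the episode above 0.015 m).
It also fails if it takes over 64 s, if anything falls off the work surface, if the arm or the gripper's body presses on something with over 40 N, if the wrist force passes 120 N, or if a joint passes its speed limit or range.

### The arm

A 7-joint arm with a two-finger parallel gripper is mounted at the origin on the work surface. World frame = base frame: x ahead of the robot, y to its left, z up, the work surface at z = 0. Lengths are in m, angles in rad, forces in N, time in s.
With the tool pointing down it reaches from about 0.425 to 0.95 m from the base axis. Payload 4.7 kg.
Tool frame: the origin (TCP) lies on the centre line of the jaws, within the pads' length; the fingertips stand robot.nose_length ahead of it and the grasp point (between the pads) lies 8 mm behind it (robot.nose_length is the distance from the TCP to the fingertips, in m); z points along the fingers, x is the direction in which the jaws open and shut, and the axes are right-handed (so a half turn about z gives the same grasp; the last joint's range is limited). The gripper opens to 85 mm and grips with 20 to 120 N. Pads are 22 mm wide; open, the fingers measure 114 mm over their backs; the gripper's body (76 mm by 85 mm) begins 54 mm behind the grasp point. The pads swing forward as they close: fully open they stand 13 mm farther back than shut.
Start: joints at [1.252, 0.469, -0.049, 1.532, 0.024, 1.141, -0.082], TCP at [0.193, -0.647, 0.242] pointing down, gripper open.
Joint ranges: [-2.59, 2.59], [-0.33, 1.99], [-1.39, 1.29], [0.1, 2.45], [-1.04, 4.18], [0.21, 1.99], [-2.66, 2.66]. Speed limits (rad/s): [2.57, 2.57, 3.14, 3.14, 3.14, 3.14, 3.14].

### API

Orientations are given as [roll, pitch, yaw] about the fixed x, y, z axes, in that order (R = Rz(yaw) Ry(pitch) Rx(roll)).
In Python, from plant import robot gives the robot as it stands. Calls block until the motion is done:
- robot.goto(position, orientation): joint-space move of the TCP to a pose.
- robot.move_straight(position, vel=0.15, attitude=None, contact_N=None): straight line of the TCP; attitude=None keeps the orientation; vel is the mean speed in m/s. With contact_N (N) it stops when the force on the tool has changed by that much, and returns True; else False.
- robot.move_joints(angles): joint-space move.
- robot.grip(opening, strength=None): opening from 0.0 (shut) to 1.0 (fully open); strength is the grip in N (None keeps the last); returns when the fingers have stopped.
- robot.sleep(seconds).
- robot.inverse_kinematics(position, orientation): joint angles nearest the present ones, or None.
- robot.sense(): the state.
- robot.grab_frame(name): name is "scene" or "top" or "wrist"; returns a dict with "image" (420x560x3 uint8, red, green, blue), "range_z" (420x560 float32, m along the optical axis (not along the pixel's ray), 0 where there is no reading), "fx", "fy", "cx", "cy" (pixels), "R" (3x3) and "t" (3): a world point X has camera coordinates R X + t. Camera axes: x right, y down, z forward; pixel columns grow to the right and rows downward; lengths in m; the calibration is good to about 2 mm. A picture is of the moment at which its call begins.
A pose or a line that the arm cannot do raises robot.IKError and nothing moves.
- robot.close_job(): hands the job in, once; it reports no verdict.
The state is a dict: "t": time; "joint_pos": joint angles; "joint_velocities": joint speeds; "effort": joint torques, N m; "tcp_pos": TCP position; "tcp_rot": TCP orientation; "wrist_force": force on the tool from outside, world axes, zero at the start; "torque": the same for the moment, N m; "opening": opening from 0.0 (shut) to 1.0 (fully open).
Only numpy, scipy, OpenCV 4.12 (cv2) and the standard library are available. Lean on these libraries where they do the work, as an engineer would, in place of code of your own. Each camera call takes 0.05 s, during which the arm holds its last target. There are 200 camera calls.

## Working session

There is one attempt and no reset: what is moved stays moved. The work goes in short steps, each a Python script; the robot and the scene stay as the last script left them, time stands still between calls to the robot, and variables do not carry over. Pictures are saved under pics/ and viewed, about 8 in all and at most 12, crops included, and the job is handed in when it is done.

```bash
ls; mkdir -p pics; python3 - <<'E'
from plant import robot
import cv2,numpy as np
s=robot.sense();print(s['t'],s['tcp_pos'],s['tcp_rot'],robot.nose_length,s['wrist_force'])
ims=[]
for n in ("scene","top"):
    f=robot.grab_frame(n);np.savez(f'{n}0.npz',**f)
    cv2.imwrite(f'pics/{n}0.png',f['image'][:,:,::-1]);print(n,f['fx'],f['R'].round(3).tolist(),f['t'].round(3))
E
```

```text
pics
0.0 [ 0.19271767 -0.64632184  0.24125143] [ 3.14150988e+00  1.96321700e-03 -1.28098329e+00] 0.011 [0.22834643 0.60023078 0.37950836]
scene 464.4312039508759 [[0.797, 0.604, -0.012], [0.459, -0.619, -0.637], [-0.393, 0.502, -0.77]] [-0.442 -0.217  1.52 ]
top 381.46658859350833 [[-0.014, -1.0, -0.013], [-0.988, 0.016, -0.153], [0.154, 0.011, -0.988]] [0.034 0.551 1.043]
```

View pics/scene0.png

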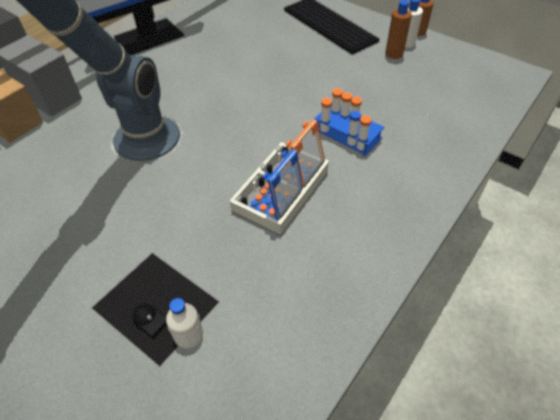

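View pics/top0.png

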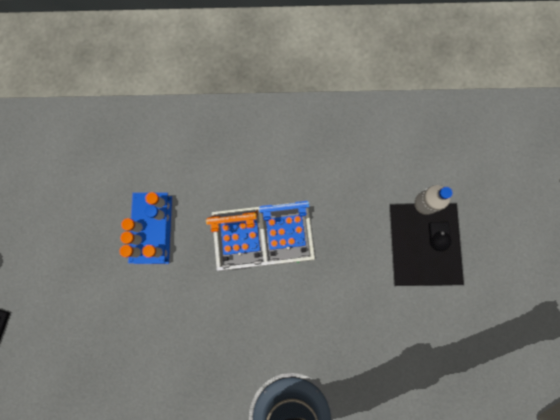

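The scene view shows the grey station (235-330, 145-230) with both covers near upright; the rack is beyond it at +y, and the mouse and bottle are at -y. In the top view the station is at (212-314, 203-270), the rack at (150,228), the mouse at (440,237) and the bottle at (433,200).

```bash
cat > h.py <<'E'
import numpy as np,cv2
def cloud(f):
    z=f['range_z'];v,u=np.indices(z.shape)
    P=np.stack([(u-f['cx'])/f['fx']*z,(v-f['cy'])/f['fy']*z,z],-1)
    return (P-f['t'])@f['R']      # R^T (Xc - t)
def hsv(f): return cv2.cvtColor(np.ascontiguousarray(f['image']),cv2.COLOR_RGB2HSV)
E
python3 - <<'E'
from h import *
for n in('top','scene'):
    f=dict(np.load(n+'0.npz'));P=cloud(f);H=hsv(f);ok=f['range_z']>0
    roi=ok&(P[...,0]>.3)&(P[...,0]<.75)&(P[...,1]>-.15)&(P[...,1]<.28)
    m=roi&(P[...,2]>.035)&(P[...,2]<.062)&(H[...,1]<70)&(H[...,2]>120)
    k,l,st,_=cv2.connectedComponentsWithStats(m.astype(np.uint8),connectivity=8)
    i=1+st[1:,4].argmax();m=l==i
    r=cv2.minAreaRect(P[m][:,:2].astype(np.float32)*1000);print(n,'rim',m.sum(),r,np.median(P[m][:,2]))
    for c,lo,hi in(('orange',5,18),('blue',100,125)):
        q=P[roi&(H[...,0]>=lo)&(H[...,0]<=hi)&(H[...,1]>130)&(P[...,2]>.085)]
        q=q[q[:,1]<.2]
        if len(q):
            print(c,len(q),np.percentile(q,[2,50,98],axis=0).round(3).tolist())
            t=q[q[:,2]>q[:,2].max()-.02];print('  top',len(t),t.mean(0).round(3),t.min(0).round(3),t.max(0).round(3))
E
```

```text
top rim 824 ((485.7122497558594, 73.19444274902344), (145.92210388183594, 272.46063232421875), 6.261774063110352) 0.0506863540323233
orange 399 [[0.496, 0.083, 0.166], [0.521, 0.136, 0.194], [0.541, 0.196, 0.2]]
  top 361 [0.52  0.139 0.193] [0.494 0.082 0.182] [0.539 0.2   0.202]
blue 280 [[0.522, -0.044, 0.184], [0.544, 0.013, 0.197], [0.561, 0.067, 0.202]]
  top 261 [0.543 0.012 0.196] [ 0.519 -0.048  0.186] [0.563 0.07  0.206]
scene rim 1064 ((497.7667541503906, 70.55126190185547), (166.9893035888672, 275.97027587890625), 6.014074325561523) 0.048931978294471754
orange 218 [[0.5, 0.082, 0.175], [0.527, 0.132, 0.19], [0.542, 0.195, 0.197]]
  top 198 [0.524 0.136 0.189] [0.496 0.077 0.178] [0.544 0.197 0.198]
blue 307 [[0.526, -0.05, 0.106], [0.556, -0.024, 0.192], [0.569, 0.064, 0.2]]
  top 255 [ 0.55  -0.     0.193] [ 0.521 -0.052  0.182] [0.569 0.069 0.202]
```

```bash
cat >> h.py <<'E'
C=np.array([.496,.072]);PSI=.107
AT=[np.pi,0,PSI-np.pi/2]
def W(x,y,ztip,nose=.011):
    c,s=np.cos(PSI),np.sin(PSI)
    return [C[0]+c*x-s*y,C[1]+s*x+c*y,ztip+nose]
E
python3 - <<'E'
from h import *
from plant import robot
robot.grip(0.0)
robot.goto(W(.06,-.11,.30),AT)
robot.sleep(.2)
for y in(-.066,.066):
    robot.goto(W(.11,y,.27),AT)
    robot.move_straight(W(.11,y,.15),vel=.12,contact_N=15)
    f0=robot.sense()['wrist_force']
    hit=robot.move_straight(W(-.005,y,.145),vel=.06,contact_N=15)
    s=robot.sense();print(y,hit,s['t'],s['tcp_pos'].round(3) if hasattr(s['tcp_pos'],'round') else s['tcp_pos'],np.array(s['wrist_force'])-f0)
    if hit: break
    robot.move_straight(W(.02,y,.27),vel=.15)
for n in("scene","top"):
    f=robot.grab_frame(n);np.savez(f'{n}1.npz',**f)
    im=f['image'][100:300,150:400,::-1] if n=='scene' else f['image'][150:350,130:380,::-1]
    cv2.imwrite(f'pics/{n}1.png',cv2.resize(im,None,fx=3,fy=3))
print(robot.sense()['t'])
E
```

```text
-0.066 False 7.2417 [0.498 0.006 0.156] [0.58647823 0.39511875 0.52068124]
0.066 False 12.1417 [0.484 0.137 0.156] [-0.63357158  0.37199657  1.71799538]
13.2417
```

View pics/scene1.png

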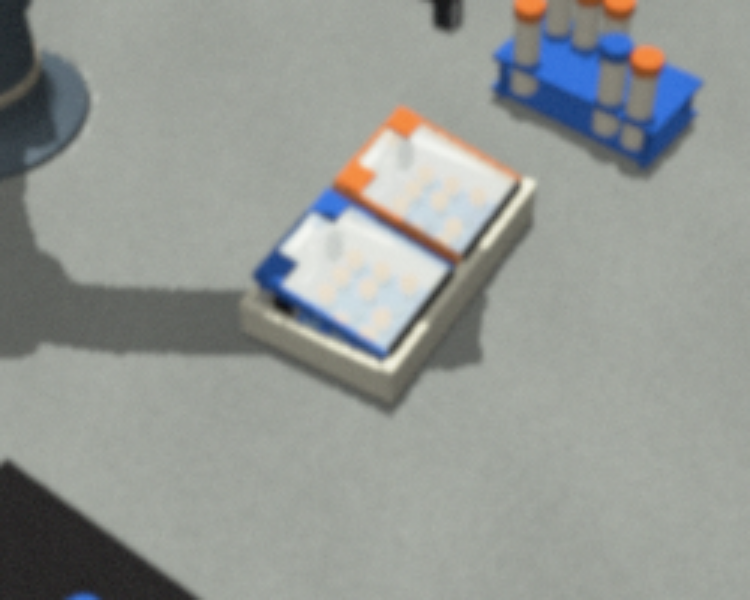

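Both covers are down and resting unsnapped, the blue one with its pads at about (285,268) and (330,205) in the crop, the orange one with its pads at (355,180) and (405,120). Next I measure the pads.

```bash
python3 - <<'E'
from h import *
from plant import robot
c,s=np.cos(PSI),np.sin(PSI)
for n in('top','scene'):
    f=robot.grab_frame(n);P=cloud(f);H=hsv(f);ok=f['range_z']>0
    S=P.copy();S[...,:2]=(P[...,:2]-C)@np.array([[c,-s],[s,c]])
    roi=ok&(abs(S[...,0])<.1)&(abs(S[...,1])<.15)&(S[...,2]>.05)&(S[...,2]<.13)
    for col,lo,hi in(('orange',5,18),('blue',100,125)):
        m=roi&(H[...,0]>=lo)&(H[...,0]<=hi)&(H[...,1]>130)&(S[...,0]<-.035)
        print(n,col,m.sum())
        for y in(.11,.022,-.022,-.11):
            q=S[m&(abs(S[...,1]-y)<.022)]
            if len(q)>15: print('  ',y,len(q),np.percentile(q,[3,50,97],axis=0).round(3).tolist())
print(robot.sense()['t'],robot.sense()['wrist_force'])
E
```

```text
top orange 0
top blue 256
   -0.022 126 [[-0.07, -0.034, 0.078], [-0.057, -0.02, 0.093], [-0.042, -0.006, 0.098]]
   -0.11 115 [[-0.07, -0.123, 0.084], [-0.058, -0.109, 0.093], [-0.044, -0.095, 0.098]]
scene orange 150
   0.11 61 [[-0.064, 0.098, 0.087], [-0.053, 0.11, 0.092], [-0.041, 0.124, 0.096]]
   0.022 89 [[-0.065, 0.005, 0.084], [-0.053, 0.018, 0.09], [-0.04, 0.036, 0.096]]
scene blue 155
   -0.022 63 [[-0.063, -0.034, 0.088], [-0.053, -0.021, 0.091], [-0.043, -0.008, 0.097]]
   -0.11 92 [[-0.062, -0.128, 0.075], [-0.052, -0.119, 0.09], [-0.038, -0.1, 0.094]]
13.3417 [ 0.14324433  0.27817964 -1.55433383]
```

View pics/top1.png

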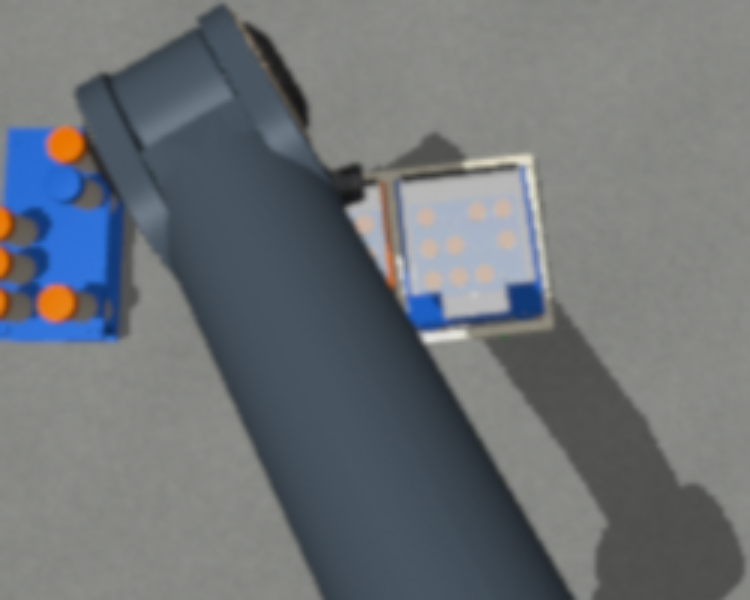

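The pads are where expected: top about 92 mm, x_s about -55 mm. The crop shows the arm over the orange cover and clear of the rack. I'll press one pad first and watch the force.

```bash
cat >> h.py <<'E'
def press(robot,y,N=26):
    robot.goto(W(-.055,y,.125),AT)
    robot.move_straight(W(-.055,y,.104),vel=.08,contact_N=10)
    robot.sleep(.1);f0=robot.sense()['wrist_force'][2]
    hit=robot.move_straight(W(-.057,y,.048),vel=.014,contact_N=N)
    s=robot.sense();z=s['tcp_pos'][2]-.011
    print(y,'hit',hit,'tip z',round(z,4),'dF',round(s['wrist_force'][2]-f0,1),'t',round(s['t'],1))
    robot.move_straight(W(-.055,y,.125),vel=.1)
    return hit,z
E
python3 - <<'E'
from h import *
from plant import robot
press(robot,.022)
f=robot.grab_frame('scene')
cv2.imwrite('pics/s2.png',cv2.resize(f['image'][120:260,200:380,::-1],None,fx=4,fy=4))
E
```

```text
0.022 hit True tip z 0.0747 dF 13.1 t 16.8
```

View pics/s2.png

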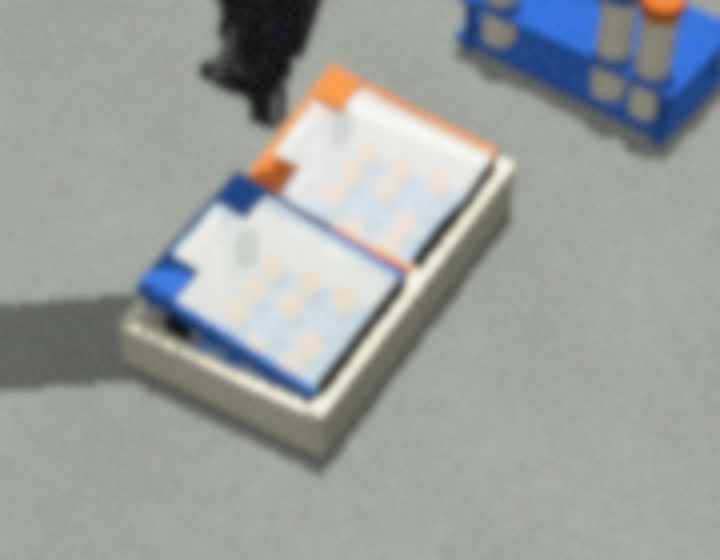

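The orange inner pad (270,170) now sits lower than its neighbour, the blue pad at (240,190). I'll measure the heights by depth to confirm.

```bash
cat >> h.py <<'E'
def heights(robot,cams=('scene','top')):
    c,s=np.cos(PSI),np.sin(PSI)
    for n in cams:
        f=robot.grab_frame(n);P=cloud(f);H=hsv(f)
        S=P.copy();S[...,:2]=(P[...,:2]-C)@np.array([[c,-s],[s,c]])
        roi=(f['range_z']>0)&(abs(S[...,0]+.055)<.009)&(S[...,2]>.04)&(S[...,2]<.12)&(H[...,1]>110)
        o=[]
        for y in(.11,.022,-.022,-.11):
            q=S[roi&(abs(S[...,1]-y)<.011)][:,2];o.append((len(q),round(float(np.median(q)),4) if len(q) else None))
        print(n,o)
E
python3 - <<'E'
from h import *
from plant import robot
heights(robot)
press(robot,.11)
heights(robot)
E
```

```text
scene [(38, 0.087), (39, 0.0721), (42, 0.092), (46, 0.0919)]
top [(0, None), (0, None), (0, None), (53, 0.0944)]
0.11 hit True tip z 0.0736 dF 11.3 t 20.8
scene [(30, 0.0719), (36, 0.0715), (36, 0.0922), (49, 0.0914)]
top [(0, None), (52, 0.0742), (54, 0.0943), (55, 0.0937)]
```

The left cover is snapped at both corners (about 72 mm each). Now the right cover.

```bash
python3 - <<'E'
from h import *
from plant import robot
press(robot,-.022);heights(robot,('scene',))
press(robot,-.11);heights(robot)
E
```

```text
-0.022 hit True tip z 0.0617 dF 12.9 t 25.4
scene [(33, 0.072), (38, 0.0718), (28, 0.0603), (40, 0.0746)]
-0.11 hit True tip z 0.0607 dF 12.4 t 30.0
scene [(34, 0.0721), (34, 0.0727), (36, 0.0625), (37, 0.0618)]
top [(54, 0.0744), (54, 0.0751), (53, 0.0646), (0, None)]
```

All four are snapped. I'll retract, check again after a wait, and look once.

```bash
python3 - <<'E'
from h import *
from plant import robot
robot.move_straight(W(-.055,-.11,.28),vel=.15)
robot.goto(W(.0,-.25,.33),AT)
robot.sleep(1.5)
heights(robot)
f=robot.grab_frame('scene');cv2.imwrite('pics/s3.png',f['image'][:,:,::-1])
f=robot.grab_frame('top');a=np.load('top0.npz')['image'].astype(int)
for nm,(v0,v1,u0,u1) in dict(rack=(185,270,115,178),mouse=(205,285,390,465)).items():
    print(nm,abs(f['image'][v0:v1,u0:u1].astype(int)-a[v0:v1,u0:u1]).mean())
print(robot.sense()['t'],robot.sense()['wrist_force'])
E
```

```text
scene [(35, 0.0723), (38, 0.0716), (35, 0.0619), (36, 0.0618)]
top [(53, 0.0743), (54, 0.0741), (53, 0.0645), (53, 0.064)]
rack 4.453781512605042
mouse 36.358666666666664
34.4583 [-0.0816597   0.07694771  0.30387334]
```

View pics/s3.png

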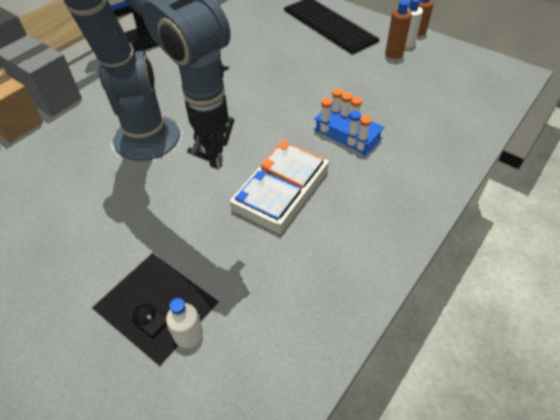

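Both covers lie flat. The mouse (145,315), bottle (185,325) and rack (350,120) are where they were in the first scene picture. The large mouse difference in the top view is probably the arm or its shadow over that region. The arm is clear, so I'm handing in.

```bash
python3 -c "
from plant import robot
robot.close_job()"
```

```text
the job is handed in; nothing more can be done
```

Both covers are shut and, by the last checks, all four catches hold by themselves. I handed the job in at about 34.5 s. I swung each cover down from behind with the closed fingertips, then pressed each corner pad slowly, with the motion set to stop at 26 N.

**Pad heights:** 1.5 s after the arm backed off, the left pads stood at about 72 to 74 mm and the right pads at about 62 to 64 mm (limit 82 mm). The two pads of each cover agree within 1 mm, so neither cover is twisted. The two cameras differ by about 2 mm, which is the calibration error.

**Forces:** the sensor read 11 to 13 N right after each stop. I did not log the peaks, so I only know the 26 N stop setting, not the true maximum.

**Bystanders:** in the last scene picture the rack, mouse and bottle look unmoved. The automatic top-view comparison was clean for the rack but showed a large difference around the mouse. I put that down to the arm or its shadow, as the scene picture shows the mouse in place, but I did not check it further. The bottle was checked by eye only.

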